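# Index the label-reading head to the amber bottle

### The job

Take the T-shaped release bar on the slide rail's carriage, lift it clear of the notches and, holding it up, slide the carriage along the rail until the reading head faces the brown glass bottle, the largest of the four vessels behind the rail. Then let go so that the bar drops fully into the notch there and locks the carriage. Leave the bottle where it stands.

Things in the scene. Friction and masses are not known exactly. Their poses are not given: they have to be found in the camera images.
- rail: Fixed aluminium slide rail, 100 x 400 mm, 44 mm high at its end blocks. Origin: centre of underside; y along the rail, x across it to the vessels, z up. On the robot's side a strip has five 14 mm deep notches at y = -140, -70, 0, 70, 140 mm. Opposite each but the middle one (within 4 mm), at x = 110 mm, stands a vessel, in any order: brown bottle, smaller white bottle, beaker, swab cup.
- carriage (a joint): Position (m) of the carriage along the rail's y; 0 = middle notch, where it starts; slides to +-0.155. It carries a grey box-shaped reading head (50 x 56 mm, top 97 mm above the table), lens towards the vessels. About 1 N of friction with the bar up; locked when the bar is in a notch (1 mm play).
- release_bar (a joint): Height (m) of the bar: 0 = fully down in a notch, 0.014 = its nose rests on the strip between notches, 0.028 = upper stop. Lift it 18 to 26 mm to slide. A spring and its weight press it down with 4 to 5 N; it drops by itself when let go, and bevelled notch mouths let it fall in from up to about 10 mm to either side.
- bar_grip (a point): Centre of the black T bar: 56 mm long across the rail (rail's x), 14 mm thick along the rail's y, 16 mm high, 108 mm above the table when down. It lies 40 mm to the robot's side of the rail's centre line, at the carriage's y; axes as the rail's. Grip from above, fingers closing along the rail; 40 mm free below it; the head begins 37 mm from this point towards the vessels.
- reagent_amber: Brown glass bottle with black screw cap, 54 mm diameter, 108 mm high, the largest of the four vessels. Loose, upright; origin: centre of its underside.
Not all that is in view belongs to the job. Leave any green or pink look-alike of the reagent_amber alone.

How it is judged:
By the outcome, as a careful person would: the job done as asked, in the order asked, and still so for the second after the job is handed in, with the robot touching nothing.
It also fails if it takes over 40 s, if anything falls off the work surface, if the arm or the gripper's body presses on something with over 40 N, if the wrist force passes 120 N, or if a joint passes its speed limit or range.

### The arm

A 6-joint arm with a two-finger parallel gripper is mounted at the origin on a cart in front of the work surface, level with it; the furniture and walls round the work are solid. World frame = base frame: x ahead of the robot, y to its left, z up, the work surface at z = 0. Lengths are in m, angles in rad, forces in N, time in s.
With the tool pointing down it reaches from about 0.375 to 0.9 m from the base axis. Payload 3.1 kg.
Tool frame: the origin (TCP) lies midway between the tips of the shut fingers; the grasp point (between the pads) lies 19 mm behind it; x points along the fingers, z is the direction in which the jaws open and shut, and the axes are right-handed (so a half turn about x gives the same grasp; the last joint's range is limited). The gripper opens to 85 mm and grips with 20 to 120 N. Pads are 22 mm wide; open, the fingers measure 114 mm over their backs; the gripper's body (76 mm by 85 mm) begins 54 mm behind the grasp point. The pads swing forward as they close: fully open they stand 13 mm farther back than shut.
Start: joints at [-1.278, 0.527, 1.433, -0, 1.181, -0.178], TCP at [0.284, -0.557, 0.231] pointing down, gripper open.
Joint ranges: [-3.08, 3.08], [-0.75, 2.2], [0.22, 2.44], [-1.43, 4.57], [0, 2.65], [-2.85, 2.85]. Speed limits (rad/s): [2.79, 2.79, 3.14, 3.14, 3.14, 3.14].

### API

Orientations are given as a unit quaternion [x, y, z, w].
In Python, from station import status, snapshot, camera_params, ticket gives the robot as it stands.
- The arm moves only by the tool arm_command, never from a script. Its argument "series" is a list that holds one entry, the list of rows, each a list of 4 numbers: the shift along the tool's x, y, z in mm, then the turn about the tool's x in rad. A call has 1 to 10 rows; each row shifts and turns the commanded pose from where the row before left it, along the tool's axes as they then stand; what a row does not reach is not made up. A row lasts 1/10 s, in which the tool goes at most 50 mm and 8.59 degrees, less where a joint would pass 70% of its speed; a pose out of reach is approached as far as the arm can. A call is refused whole if a number of a shift passes 50 or a number of a turn 0.15, either way. A call with a gripper value outside its range is refused whole. "jaw" is the opening in per cent of the stroke, from 0 (shut) to 100 (fully open), set as the call begins (left out, the last holds). The fingers move at their own pace and stop on an object; "force" is the grip in N (left out, the last holds). Time passes only in rows, so rows that do not move let the fingers close. It gives the time, the measured TCP pose, the force and the opening at its end, in the units of the state.
- status.sense(): the state, without advancing time (a new reading comes with each control period).
- snapshot(name): name is "scene" or "top" or "wrist"; returns the picture (480x640x3 uint8, red, green, blue); there is no depth.
- camera_params(name): a dict with "fovy" (degrees; the focal length in pixels is half the picture's height over the tangent of half this angle, whatever the lens; pixels are square), "cx", "cy" (the principal point, pixels), "extrinsics" (4x4, takes a point from camera to world coordinates); the wrist camera has in their place "mount" (4x4, takes a point from camera to tool coordinates, whose origin is the TCP and whose axes are the tool frame's). Camera axes: x right, y down, z forward; pixel columns grow to the right and rows downward; lengths in m; the calibration is good to about 2 mm. A picture is of the moment at which its call begins: read the wrist's pose just before it. camera_params takes no time and is no camera call.
- ticket.sign_off(): hands the job in, once; it reports no verdict.
The state is a dict: "t": time; "q": joint angles; "qd": joint speeds; "tau": joint torques, N m; "tcp_pos": TCP position; "tool_rot": TCP orientation; "force": force on the tool from outside, world axes, zero at the start; "ft_torque": the same for the moment, N m; "finger_gap": opening from 0.0 (shut) to 1.0 (fully open).
Only numpy, scipy, OpenCV 4.12 (cv2) and the standard library are available. Lean on these libraries where they do the work, as an engineer would, in place of code of your own. Each camera call takes 0.05 s, during which the arm holds its last target. There are 200 camera calls.

## Working session

There is one attempt and no reset: what is moved stays moved. The work goes in short steps, Python scripts to look and compute and a tool call to move; the robot and the scene stay as the last step left them, time stands still between calls to the robot, and variables do not carry over. Pictures are saved under pics/ and viewed, about 8 in all and at most 12, crops included, and the job is handed in when it is done.

Besides the shell and the picture viewer there is one more tool, called after "Call:" by a JSON object that holds its "op" and its "data". arm_command: Moves the arm, as the interface text tells. Its arguments: {"type":"object","properties":{"series":{"type":"array"},"jaw":{"type":"number"},"force":{"type":"number"}},"required":["series"]}

```bash
mkdir -p pics; python3 - <<'E'
from station import status, snapshot, camera_params
import cv2
s=status.sense();print(s['t'],s['tcp_pos'],s['tool_rot'],s['finger_gap'])
for n in ('scene','top'):
    cv2.imwrite(f'pics/{n}1.png',snapshot(n)[:,:,::-1]);p=camera_params(n);print(n,p)
print(camera_params('wrist'))
E
```

```text
0.0 [ 0.28331709 -0.55629189  0.23033674] [ 0.37010437  0.6034053  -0.36907745  0.6022513 ] 0.9984608882328838
scene {'fovy': 51.82694809415709, 'cx': 322.40068569212565, 'cy': 244.33832802542463, 'extrinsics': array([[-0.47410739, -0.65140357,  0.59236439,  0.09331315],
       [-0.88022028,  0.33473801, -0.33639667,  0.27711656],
       [ 0.02084311, -0.6808993 , -0.7320804 ,  0.79191029],
       [ 0.        ,  0.        ,  0.        ,  1.        ]])}
top {'fovy': 51.51470352651816, 'cx': 325.1633198900085, 'cy': 231.89296783057614, 'extrinsics': array([[-0.02821842, -0.99020868,  0.13671319,  0.50491377],
       [-0.99959848,  0.02830488, -0.00131187, -0.06511181],
       [-0.00257062, -0.13669532, -0.9906098 ,  1.03985771],
       [ 0.        ,  0.        ,  0.        ,  1.        ]])}
{'fovy': 68.95420986806973, 'cx': 320.49067698078363, 'cy': 237.57351560765636, 'mount': array([[-9.27505525e-04, -2.79140761e-01,  9.60249746e-01,
        -1.43781120e-01],
       [ 3.35314007e-05, -9.60250167e-01, -2.79140851e-01,
         7.08919565e-02],
       [ 9.99999569e-01, -2.26706163e-04,  8.99997316e-04,
        -2.14108110e-04],
       [ 0.00000000e+00,  0.00000000e+00,  0.00000000e+00,
         1.00000000e+00]])}
```

View pics/top1.png

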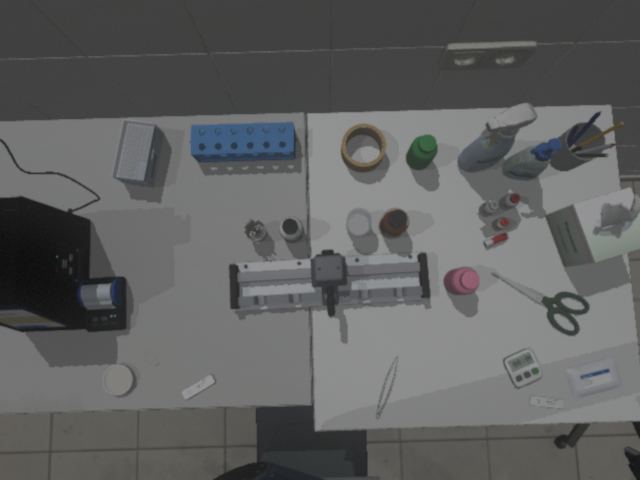

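View pics/scene1.png

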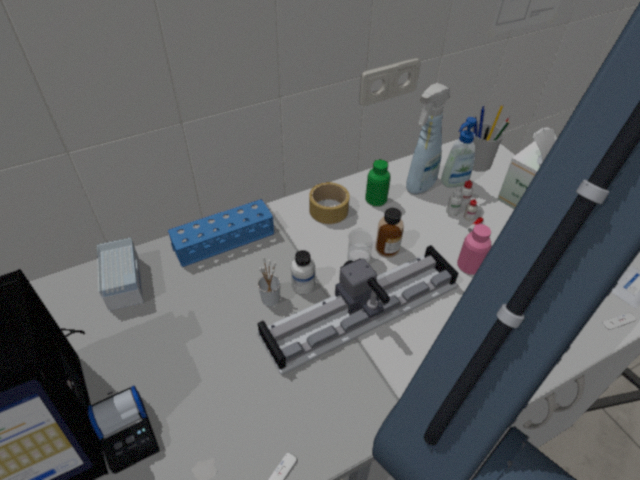

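The top view shows the rail's end blocks at about (234,285) and (424,276), and the T bar at about (331,297). Behind the rail, left to right, are the swab cup (258,232), white bottle (292,228), beaker (360,222) and amber bottle (395,222). Amber is therefore at the rightmost notch (world -y).

```bash
cat > h.py <<'E'
import numpy as np
from station import camera_params, status
from scipy.spatial.transform import Rotation as R
def px2w(name,u,v,z,s=None):
    p=camera_params(name); f=240/np.tan(np.radians(p['fovy']/2))
    if name=='wrist':
        T=np.eye(4);T[:3,:3]=R.from_quat(s['tool_rot']).as_matrix();T[:3,3]=s['tcp_pos'];T=T@p['mount']
    else: T=p['extrinsics']
    d=T[:3,:3]@[(u-p['cx'])/f,(v-p['cy'])/f,1]
    return T[:3,3]+d*(z-T[2,3])/d[2]
E
python3 - <<'E'
from h import *
import cv2
for n,u,v,z in [('L end',234,285,.044),('R end',424,276,.044),('T near',332,312,.116),('T far',330,284,.116),('head',328,268,.097),('amber cap',397,219,.108)]:
    print(n,px2w('top',u,v,z).round(4))
s=status.sense();print(R.from_quat(s['tool_rot']).as_matrix().round(3))
im=cv2.imread('pics/top1.png')[190:330,220:440]
cv2.imwrite('pics/crop1.png',cv2.resize(im,None,fx=3.6,fy=3.6,interpolation=cv2.INTER_CUBIC))
E
```

```text
L end [0.5408 0.1182 0.044 ]
R end [ 0.5479 -0.2611  0.044 ]
T near [ 0.4838 -0.0747  0.116 ]
T far [ 0.535  -0.0725  0.116 ]
head [ 0.5659 -0.0698  0.097 ]
amber cap [ 0.6543 -0.2033  0.108 ]
[[-0.001  0.891  0.454]
 [ 0.002  0.454 -0.891]
 [-1.     0.    -0.002]]
```

View pics/crop1.png

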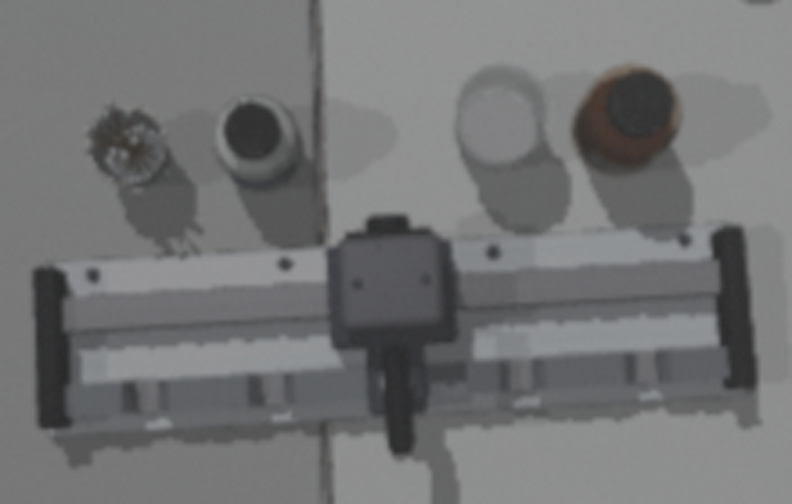

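Call:
{"op": "arm_command", "data": {"series": [[[0, 34, -27, 0], [0, 34, -27, 0], [0, 34, -27, 0], [0, 34, -27, 0], [0, 34, -27, 0], [0, 34, -27, 0], [0, 34, -27, 0], [0, 34, -27, 0], [0, 34, -27, 0], [0, 34, -27, 0]]], "jaw": 60}}

```text
t: 1.1
tcp_pos: [0.4643, -0.1603, 0.2311]
tool_rot: [0.37, 0.603, -0.37, 0.603]
force: [0.2, 1.0, 0.6]
finger_gap: 0.599
```

Call:
{"op": "arm_command", "data": {"series": [[[0, 0, 0, 0.148], [0, 0, 0, 0.148], [0, 0, 0, 0.148], [0, 0, 0, 0]]]}}

```text
t: 1.5
tcp_pos: [0.4639, -0.1617, 0.231]
tool_rot: [0.493, 0.507, -0.493, 0.507]
force: [-1.0, -0.6, 0.6]
finger_gap: 0.598
```

```bash
cat > goto.py <<'E'
import sys
from h import *
s=status.sense();M=R.from_quat(s['tool_rot']).as_matrix()
t=np.array(list(map(float,sys.argv[1:4])))
print(s['t'],s['tcp_pos'].round(4),s['force'].round(1),round(s['finger_gap'],3));print('toolz',M[:,2].round(4),'toolx',M[:,0].round(4))
print('shift mm',(M.T@(t-s['tcp_pos'])*1000).round(1))
E
python3 goto.py .5035 -.0725 .2
```

```text
1.5 [ 0.4639 -0.1617  0.231 ] [-1.  -0.6  0.6] 0.598
toolz [ 2.760e-02 -9.996e-01 -4.000e-04] toolx [-6.e-04  4.e-04 -1.e+00]
shift mm [ 31.1  42.1 -88. ]
```

Call:
{"op": "arm_command", "data": {"series": [[[8, 11, -22, 0], [8, 11, -22, 0], [8, 10, -22, 0], [7, 10, -22, 0], [0, 0, 0, 0], [0, 0, 0, 0]]]}}

```text
t: 2.1
tcp_pos: [0.5035, -0.073, 0.2001]
tool_rot: [0.492, 0.508, -0.493, 0.507]
force: [-0.2, -0.3, -0.0]
finger_gap: 0.601
```

```bash
python3 - <<'E'
from h import *
from station import snapshot
import cv2,pickle
s=status.sense();im=snapshot('wrist');pickle.dump(s,open('s2.pkl','wb'))
cv2.imwrite('pics/w2.png',im[:,:,::-1])
E
python3 goto.py .5035 -.0725 .088
```

```text
2.15 [ 0.5036 -0.0735  0.2003] [ 0.   0.2 -0.3] 0.601
toolz [ 2.850e-02 -9.996e-01  4.000e-04] toolx [-2.e-04 -4.e-04 -1.e+00]
shift mm [112.3  -0.   -1.1]
```

View pics/w2.png

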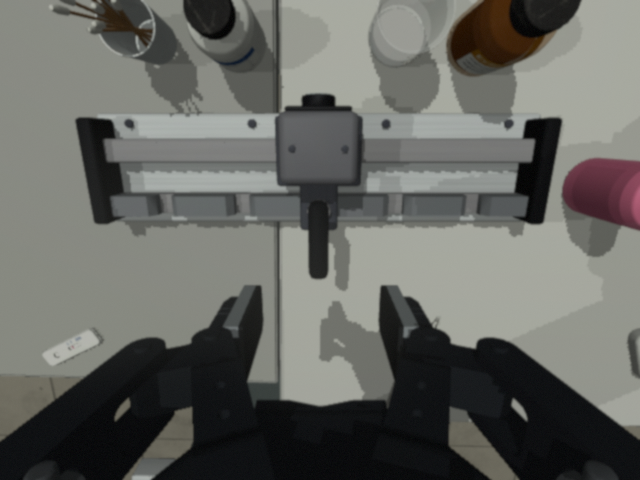

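The wrist view has the rail level in the picture. The T bar runs from (318,203) to (318,277), centred between the fingers, and the pink bottle is off to the right.

```bash
python3 - <<'E'
from h import *
import pickle
s=pickle.load(open('s2.pkl','rb'))
for n,u,v,z in [('bar far',318,203,.116),('bar near',318,272,.116),('L end',102,170,.044),('R end',540,170,.044),('head',318,145,.097)]: print(n,px2w('wrist',u,v,z,s).round(4))
E
```

```text
bar far [ 0.5318 -0.0705  0.116 ]
bar near [ 0.483  -0.0719  0.116 ]
L end [0.5411 0.1129 0.044 ]
R end [ 0.5522 -0.2574  0.044 ]
head [ 0.5683 -0.0693  0.097 ]
```

Call:
{"op": "arm_command", "data": {"series": [[[20, 2, -1.5, 0], [25, 0, 0, 0], [25, 0, 0, 0], [22, 0, 0, 0], [12, 0, 0, 0], [8, 0, 0, 0], [0, 0, 0, 0], [0, 0, 0, 0]]]}}

```text
t: 2.95
tcp_pos: [0.5062, -0.0719, 0.0889]
tool_rot: [0.493, 0.506, -0.493, 0.507]
force: [-0.6, -1.2, 0.5]
finger_gap: 0.598
```

Call:
{"op": "arm_command", "data": {"series": [[[0, 0, 0, 0], [0, 0, 0, 0], [0, 0, 0, 0], [0, 0, 0, 0], [0, 0, 0, 0], [0, 0, 0, 0], [0, 0, 0, 0], [0, 0, 0, 0]]], "jaw": 0, "force": 40}}

```text
t: 3.75
tcp_pos: [0.5061, -0.0715, 0.089]
tool_rot: [0.493, 0.506, -0.493, 0.507]
force: [-1.2, 1.2, 6.3]
finger_gap: 0.153
```

Call:
{"op": "arm_command", "data": {"series": [[[-5, 0, 0, 0], [-6, 0, 0, 0], [-6, 0, 0, 0], [-5, 0, 0, 0], [0, 0, 0, 0], [0, 0, 0, 0]]]}}

```text
t: 4.35
tcp_pos: [0.506, -0.0716, 0.1105]
tool_rot: [0.493, 0.506, -0.493, 0.507]
force: [3.0, -0.9, -5.1]
finger_gap: 0.156
```

```bash
python3 - <<'E'
from h import *
from station import snapshot
import cv2
a=snapshot('scene')[200:380,230:490,::-1];
a=cv2.resize(a,(780,540),interpolation=cv2.INTER_CUBIC)
cv2.imwrite('pics/s3.png',a)
E
python3 goto.py .5099 -.2115 .111
```

```text
4.4 [ 0.506  -0.0715  0.1104] [ 2.5  0.6 -4.9] 0.152
toolz [ 2.670e-02 -9.996e-01  2.000e-04] toolx [ 9.e-04 -2.e-04 -1.e+00]
shift mm [-6.0e-01  1.0e-01  1.4e+02]
```

View pics/s3.png

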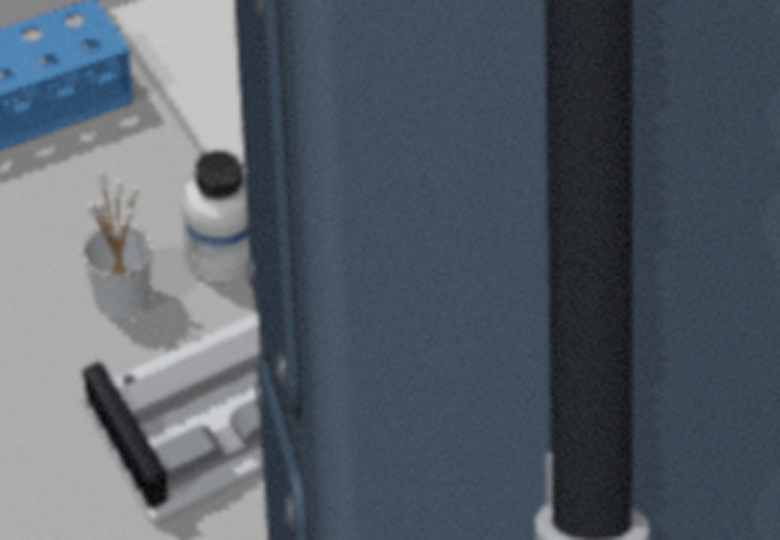

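The arm hides the bar, but the -5 N wrist load matches the spring and weight, and it has risen about 21.5 mm. Now I'll slide the carriage.

Call:
{"op": "arm_command", "data": {"series": [[[0, 0, 8, 0], [0, 0, 16, 0], [0, 0, 18, 0], [0, 0, 18, 0], [0, 0, 18, 0], [0, 0, 18, 0], [0, 0, 18, 0], [0, 0, 16, 0], [0, 0, 10, 0], [0, 0, 0, 0]]]}}

```text
t: 5.4
tcp_pos: [0.5102, -0.2138, 0.1102]
tool_rot: [0.494, 0.505, -0.494, 0.507]
force: [6.2, -1.2, -5.5]
finger_gap: 0.153
```

```bash
python3 - <<'E'
from h import *
from station import snapshot
import cv2,pickle
s=status.sense();im=snapshot('wrist');pickle.dump(s,open('s4.pkl','wb'))
cv2.imwrite('pics/w4.png',im[:,:,::-1])
E
python3 goto.py .5099 -.2115 .111
```

```text
5.45 [ 0.5102 -0.2129  0.1102] [ 6.  -0.3 -4.9] 0.155
toolz [ 0.0254 -0.9997  0.0011] toolx [ 0.002  -0.0011 -1.    ]
shift mm [-0.8 -0.2 -1.4]
```

View pics/w4.png

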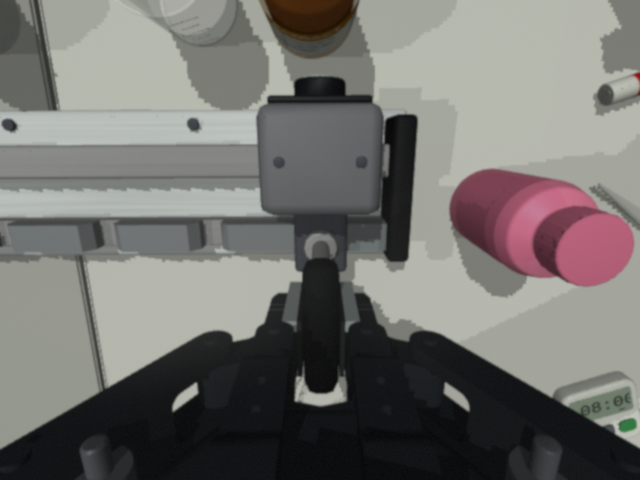

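The lens at (320,88) faces the amber bottle at about (312,35), and the shift is within 1-2 mm of target. Letting go.

Call:
{"op": "arm_command", "data": {"series": [[[0, 0, 0, 0], [0, 0, 0, 0], [0, 0, 0, 0], [0, 0, 0, 0], [0, 0, 0, 0], [0, 0, 0, 0], [0, 0, 0, 0]]], "jaw": 60}}

```text
t: 6.15
tcp_pos: [0.5094, -0.2113, 0.1103]
tool_rot: [0.493, 0.507, -0.493, 0.507]
force: [-0.5, -0.2, 0.2]
finger_gap: 0.602
```

Call:
{"op": "arm_command", "data": {"series": [[[-15, 0, 0, 0], [-25, 0, 0, 0], [-30, 0, 0, 0], [-30, 0, 0, 0], [-20, 0, 0, 0], [0, -25, 0, 0], [0, -25, 0, 0], [0, 0, 0, 0], [0, 0, 0, 0]]]}}

```text
t: 7.05
tcp_pos: [0.4595, -0.2129, 0.2306]
tool_rot: [0.494, 0.506, -0.493, 0.507]
force: [-0.0, 0.5, -0.5]
finger_gap: 0.601
```

```bash
python3 - <<'E'
from h import *
from station import snapshot
import cv2,pickle
s=status.sense();im=snapshot('wrist');pickle.dump(s,open('s5.pkl','wb'))
cv2.imwrite('pics/w5.png',im[:,:,::-1])
cv2.imwrite('pics/s5.png',snapshot('scene')[:,:,::-1]);cv2.imwrite('pics/t5.png',snapshot('top')[:,:,::-1])
print(s['t'],s['tcp_pos'],s['force'],s['finger_gap'])
E
```

```text
7.05 [ 0.45952437 -0.21290341  0.23057053] [-0.00621702  0.46113658 -0.48168928] 0.6014879479601143
```

View pics/w5.png

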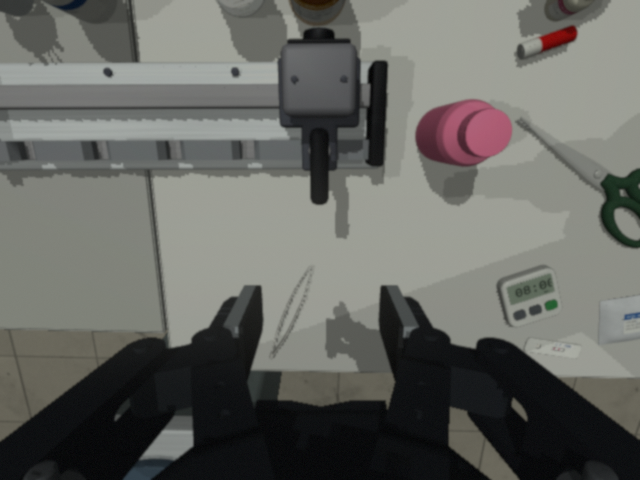

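View pics/s5.png

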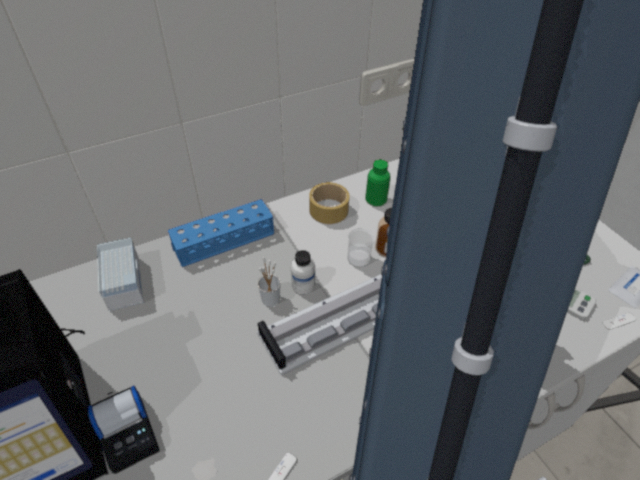

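```bash
python3 - <<'E'
from h import *
import pickle
def proj(s,P):
    p=camera_params('wrist'); f=240/np.tan(np.radians(p['fovy']/2))
    T=np.eye(4);T[:3,:3]=R.from_quat(s['tool_rot']).as_matrix();T[:3,3]=s['tcp_pos'];c=np.linalg.inv(T@p['mount'])@np.r_[P,1]
    return (c[:2]/c[2]*f+[p['cx'],p['cy']]).round(1)
g0=np.array([.506,-.0718,.108]); 
a=.027; rx=np.array([np.cos(a),np.sin(a),0]); ry=np.array([-np.sin(a),np.cos(a),0])
for n,g in(('s2',g0),('s5',g0-.14*ry)):
  s=pickle.load(open(n+'.pkl','rb'))
  for h in (0,.014):
    for dz in (.008,-.008): print(n,h,dz,'near end',proj(s,g-.028*rx+[0,0,h+dz]))
  print('head centre',proj(s,g+.062*rx+[0,0,-.011]), 'block end', proj(s,(g0+.04*rx-.2*ry)*[1,1,0]+[0,0,.044]))
import cv2
A=cv2.imread('pics/w2.png')[90:290,240:400];B=cv2.imread('pics/w5.png')[30:230,240:400]
cv2.imwrite('pics/cmp.png',cv2.resize(np.hstack([A,B]),None,fx=2.5,fy=2.5,interpolation=cv2.INTER_CUBIC))
E
```

```text
s2 0 0.008 near end [318.8 278.6]
s2 0 -0.008 near end [318.9 270.2]
s2 0.014 0.008 near end [318.7 286.9]
s2 0.014 -0.008 near end [318.8 277.5]
head centre [319.1 145.5] block end [555.3 171.4]
s5 0 0.008 near end [320.6 203.8]
s5 0 -0.008 near end [320.6 200. ]
s5 0.014 0.008 near end [320.7 207.4]
s5 0.014 -0.008 near end [320.6 203.3]
head centre [320.5  77.1] block end [387.7 113.6]
```

View pics/cmp.png

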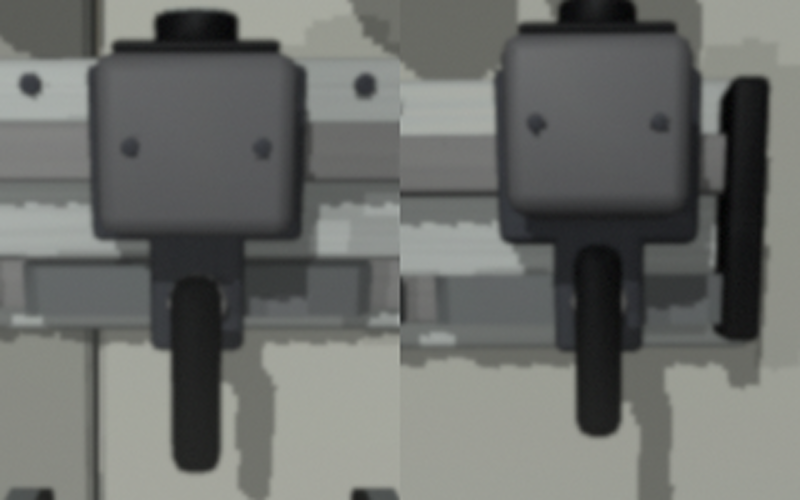

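The near end is at v=204.4, against a predicted 203.8 if down and 207.4 if up, so it looks down. I'll repeat this from the same relative pose as the first close look, where the test is sharper.

Call:
{"op": "arm_command", "data": {"series": [[[10, 16, 0, 0], [10, 16, 0, 0], [10, 16, 0, 0], [0, 0, 0, 0], [0, 0, 0, 0]]]}}

```text
t: 7.7
tcp_pos: [0.5074, -0.2112, 0.1999]
tool_rot: [0.493, 0.507, -0.493, 0.506]
force: [-0.4, -0.5, -0.3]
finger_gap: 0.602
```

```bash
python3 - <<'E'
from h import *
from station import snapshot
import cv2
s=status.sense();im=snapshot('wrist')[:,:,::-1];print(s['t'],s['tcp_pos'])
A=cv2.imread('pics/w2.png')[0:290,240:400];B=im[0:290,240:400]
cv2.imwrite('pics/cmp2.png',cv2.resize(np.hstack([A,B]),None,fx=2,fy=2,interpolation=cv2.INTER_CUBIC))
E
```

```text
7.7 [ 0.50742317 -0.21121412  0.19987781]
```

View pics/cmp2.png

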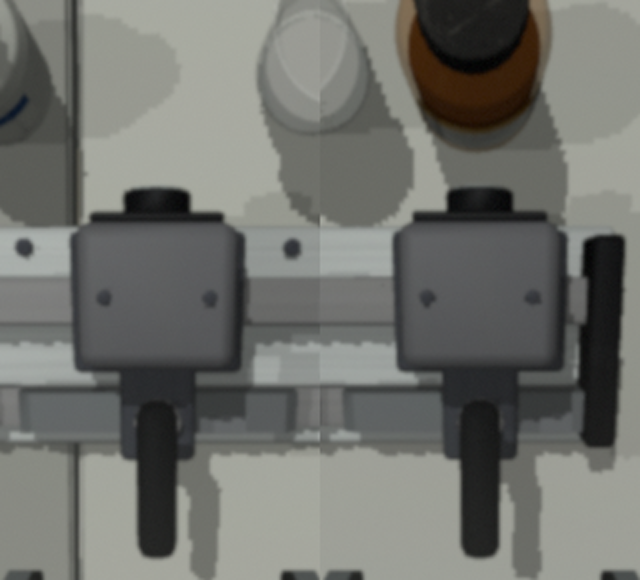

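The two views match. The near end of the bar is at the same row (557), with the same length and width, so the bar is fully down. The head faces the amber bottle, which is still standing.

```bash
python3 -c "
from station import ticket; print(ticket.sign_off())"
```

```text
the job is handed in; nothing more can be done
None
```

The carriage is now at the notch opposite the brown glass bottle (rail y ≈ -140 mm), the bar is down in that notch, and the job was handed in at about 7.7 s. I gripped the T bar from above, lifted it about 21.5 mm, slid the carriage 140 mm, let go and backed the gripper off.

**Bar down:** a close view from the same relative pose as before the move shows the bar at the same height as when it was locked in the middle notch. An earlier, higher view agreed, with the bar's near end at row 204.4 against a predicted 203.8 if down and 207.4 if raised.

**Position:** the carriage measured within about 1 mm of the notch. The reading head faces the bottle, which is upright, and the gripper never came near it.

**Forces:** the wrist force read at most about 8 N at the end of any move, and near zero after release.

No checks failed or disagreed. The arm blocked the scene camera during the lift and afterwards, so the bar checks rest on the wrist camera and force readings. I did not push on the carriage to test the lock.

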